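# Gauge the height of the aluminium block

### The job

Check the height of the silvery aluminium block with the green bridge gauge: pick the gauge up by its black grip and lower it astride the block, so that both its shoes stand flat on the bench and its sprung foot rests on the middle of the block's top and reads the block's height. Leave the gauge standing there; do not drop it into place, and do not push the block away.

Things in the scene. Friction and masses are not known exactly. Their poses are not given: they have to be found in the camera images.
- gauge: Green bridge gauge, 0.47 kg, 56x126x140 mm (x,y,z). Origin: midway between its two steel shoes, at their underside; z up, y from leg to leg, white scale on the -x face. Gap between legs 90 wide, 46 high. Beam above to z=90. Black square grip 28x28, sides along x and y, z=90 to 140: grasp at about z=120. Foot on the z axis, level with the shoes when free: lift over 32 mm to clear the block.
- gauge_foot (a joint): Sprung foot of the gauge, a steel disc 18 mm across, sliding along the gauge's z. Value in m = its height above the shoes' undersides: 0 hanging free or on the bare bench, grows as it is pushed up, at most 0.038; so, with the shoes on the bench, the height of the part under it (block: 0.032). Weak spring, 0.6 to 1.4 N, far below the gauge's weight.
- alu_block: Bright aluminium block, loose, 0.27 kg, lying flat, 80 (x) x 40 (y) x 32 mm high, a 7 mm hole down near each end. Origin: centre of its underside, z up. Fits between the gauge's legs with its length along the gauge's x, within 20 degrees. A dark steel strip (100x25x10) and a brass hexagon bar (90 long, 20 high) lie 125 mm or more to its sides; they are not to be gauged.

How it is judged (in metres and radians):
At the end, for the whole second after the job is handed in: The gauge stands upright and still (tilt under 0.05 rad) with its shoes on the bench (origin under 3 mm high), astride the flat-lying aluminium block, its axis within 22 mm along the block's length and 15 mm across it of the block's centre, and its foot reads 30 to 34 mm (x of gauge in the frame of alu_block between -0.022 and 0.022 m and y of gauge in the frame of alu_block between -0.015 and 0.015 m and height (world z) of gauge below 0.003 m and angle between each of gauge, alu_block's own z axis and vertical below 0.05 rad and value of joint gauge_foot between 0.03 and 0.034 m and linear speed of gauge below 0.01 m/s); the robot touches nothing.
It fails at once if the block is pushed more than 30 mm from where it lay (distance of alu_block from where it was at the start of the episode above 0.03 m).
It fails at once if the gauge is dropped (moves faster than 0.45 m/s while the fingers do not hold it: a fall of more than about 10 mm) (contact force between the fingers and gauge below 0.1 N and linear speed of gauge above 0.45 m/s).
It also fails if it takes over 42 s, if anything falls off the work surface, if the arm or the gripper's body presses on something with over 40 N, if the wrist force passes 120 N, or if a joint passes its speed limit or range.

### The arm

A 6-joint arm with a two-finger parallel gripper is mounted at the origin on a cart in front of the work surface, level with it; the furniture and walls round the work are solid. World frame = base frame: x ahead of the robot, y to its left, z up, the work surface at z = 0. Lengths are in mm, angles in rad, forces in N, time in s.
With the tool pointing down it reaches from about 350 to 775 mm from the base axis. Payload 7.3 kg.
Tool frame: the origin (TCP) lies on the centre line of the jaws, within the pads' length; the fingertips stand 17 mm ahead of it and the grasp point (between the pads) lies 2 mm behind it; z points along the fingers, y is the line along which they close (so a half turn about z gives the same grasp; the last joint's range is limited). The gripper opens to 92 mm and grips with 3 to 60 N. Pads are 19 mm wide; open, the fingers measure 130 mm over their backs; the gripper's body (75 mm by 190 mm) begins 47 mm behind the grasp point.
Start: joints at [1.035, 0.342, 1.524, -0, 1.275, -0.146], TCP at [199.488, 485.641, 243.741] pointing down, gripper open.
Joint ranges: [-2.53, 2.53], [-0.77, 2.02], [0.04, 2.7], [-1, 4.14], [0.28, 2.66], [-3.11, 3.11]. Speed limits (rad/s): [2.57, 2.57, 3.14, 3.14, 3.14, 3.14].

### API

Orientations are given as [roll, pitch, yaw] about the fixed x, y, z axes, in that order (R = Rz(yaw) Ry(pitch) Rx(roll)).
In Python, from plant import bot gives the robot as it stands. The module is installed in compiled form; this text tells all that it offers.
- The arm moves only by the shell command python3 -m pendant 'ROWS'. ROWS is JSON, a list of rows, each a list of 3 entries, a list of its own where there are three numbers: the shift along the world's x, y, z as a fraction of full scale, then the turn, a rotation vector about the world's x, y, z as a fraction of full scale, then the opening, from -1 (shut) to 1 (fully open), so that 0 is half open. In form: [[[tx, ty, tz], [rx, ry, rz], claw], ...]. A call has exactly 10 rows; each row shifts and turns the commanded pose from where the row before left it; what a row does not reach is not made up. Full scale, the value 1, is 30 mm for a shift and 0.12 rad for a turn. A row lasts 1/12 s, in which the tool goes at most 41.7 mm and 7.16 degrees, less where a joint would pass 70% of its speed; a pose out of reach is approached as far as the arm can. A call with a number of a shift or a turn outside -1 to 1 is refused whole. A call with a gripper value outside its range is refused whole. The fingers move at their own pace and stop on an object; the grip force is fixed at half the most. Time passes only in rows, so rows that do not move let the fingers close, or fill a call up. It gives the time, the measured TCP pose, the force, the opening and the grip force at its end, in the units of the state.
- bot.get_obs(): the state, without advancing time (a new reading comes with each control period).
- bot.capture(name): name is "side" or "top"; returns the picture (384x512x3 uint8, blue, green, red); there is no depth.
- bot.camera_params(name): a dict with "fovy" (degrees; the focal length in pixels is half the picture's height over the tangent of half this angle, whatever the lens; pixels are square), "cx", "cy" (the principal point, pixels), "camera_from_world" (4x4, takes a point from world to camera coordinates). Camera axes: x right, y down, z forward; pixel columns grow to the right and rows downward; lengths in mm; the calibration is good to about 2 mm. A picture is of the moment at which its call begins. camera_params takes no time and is no camera call.
- bot.close_job(): hands the job in; it is judged then, once.
The state is a dict: "time": time; "joint_positions": joint angles; "dq": joint speeds; "tau": joint torques, N m; "tool_pos": TCP position; "tcp_rot": TCP orientation; "contact_force": force on the tool from outside, world axes, zero at the start; "moment": the same for the moment, N m; "grip_width": finger opening in mm; "finger_force": force on a finger pad.
Only numpy, scipy, OpenCV 4.12 (cv2) and the standard library are available. Lean on these libraries where they do the work, as an engineer would, in place of code of your own. Each camera call takes 0.05 s, during which the arm holds its last target. There are 200 camera calls.

## Working session

There is one attempt and no reset: what is moved stays moved. The work goes in short steps, Python scripts to look and compute and a shell command to move; the robot and the scene stay as the last step left them, time stands still between calls to the robot, and variables do not carry over. Pictures are saved under pics/ and viewed, at most 10 in all, crops included, and the job is handed in when it is done.

```bash
mkdir -p pics
python3 - <<'E'
from plant import bot
import cv2
for n in("top","side"):
    cv2.imwrite(f"pics/{n}0.png",bot.capture(n)); p=bot.camera_params(n); print(n,p)
o=bot.get_obs(); print(o)
E
```

```text
top {'fovy': 49.67376422429166, 'cx': 261.43537849668456, 'cy': 195.78468674656608, 'camera_from_world': array([[-1.21331592e-03, -9.99774947e-01, -2.11797994e-02,
         2.07986393e+01],
       [-9.85147206e-01,  4.83176606e-03, -1.71643923e-01,
         5.61125819e+02],
       [ 1.71707630e-01,  2.06569619e-02, -9.84931358e-01,
         9.86422731e+02],
       [ 0.00000000e+00,  0.00000000e+00,  0.00000000e+00,
         1.00000000e+00]])}
side {'fovy': 42.08757789617145, 'cx': 248.3550475749169, 'cy': 189.04085485659303, 'camera_from_world': array([[ 9.98451685e-01, -4.92927143e-02, -2.57771495e-02,
        -5.31743368e+02],
       [-4.63523900e-02, -4.81087565e-01, -8.75446292e-01,
         5.70359174e+01],
       [ 3.07520579e-02,  8.75285658e-01, -4.82627525e-01,
         1.05451687e+03],
       [ 0.00000000e+00,  0.00000000e+00,  0.00000000e+00,
         1.00000000e+00]])}
{'time': 0.1, 'joint_positions': array([ 1.03500699e+00,  3.42635102e-01,  1.52487790e+00,  1.17575188e-05,
        1.27539772e+00, -1.46012516e-01]), 'dq': array([ 2.07172428e-03, -8.93811071e-04, -2.12907955e-03, -3.56870527e-05,
       -1.91092179e-04,  5.29362140e-04]), 'tau': array([ 2.12229810e-03, -4.32004845e+01, -2.44694763e+01,  7.20178569e-02,
        5.26496745e-02, -3.35208085e-05]), 'tool_pos': array([199.30789599, 485.35119195, 243.13897401]), 'tcp_rot': array([-3.14029025e+00, -2.02894455e-04,  2.75181227e+00]), 'contact_force': array([ 0.65789998, -0.09487652, -0.52781954]), 'moment': array([ 0.00586892,  0.00397587, -0.01221243]), 'finger_force': 0.0, 'grip_width': 91.88851203918264}
```

View pics/top0.png

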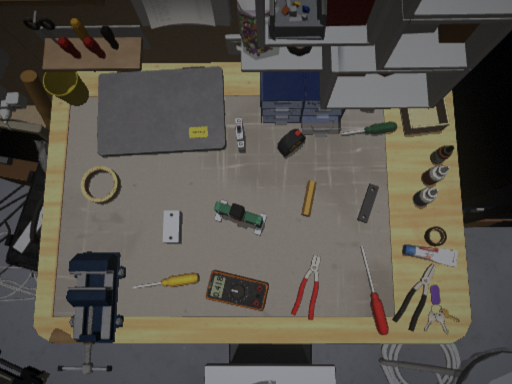

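View pics/side0.png

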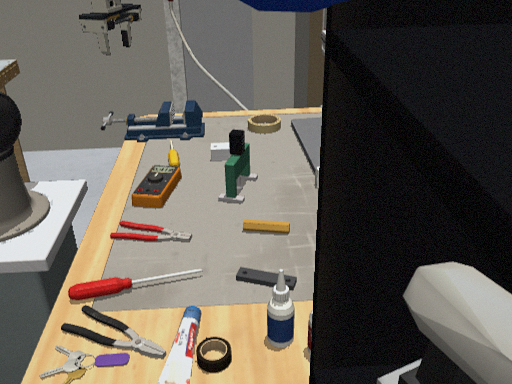

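The top picture shows the gauge grip near (237,212), its shoes near (222,214) and (255,229), and the block near (172,227). I'll zoom in on both views.

```bash
cat > h.py <<'E'
from plant import bot
import numpy as np, cv2
def cam(n):
    p=bot.camera_params(n); f=192/np.tan(np.radians(p["fovy"]/2)); return f,p["cx"],p["cy"],np.array(p["camera_from_world"])
def proj(n,P):
    f,cx,cy,T=cam(n); q=np.atleast_2d(P)@T[:3,:3].T+T[:3,3]; return q[:,:2]/q[:,2:]*f+[cx,cy]
def ray(n,uv,z):
    f,cx,cy,T=cam(n); R=T[:3,:3]; c=-R.T@T[:3,3]; d=R.T@np.array([(uv[0]-cx)/f,(uv[1]-cy)/f,1]); return c+d*(z-c[2])/d[2]
E
python3 - <<'E'
import cv2
t=cv2.imread('pics/top0.png')[190:250,150:280]; s=cv2.imread('pics/side0.png')[120:210,200:270]
cv2.imwrite('pics/tc.png',cv2.resize(t,None,fx=6,fy=6,interpolation=cv2.INTER_CUBIC))
cv2.imwrite('pics/sc.png',cv2.resize(s,None,fx=6,fy=6,interpolation=cv2.INTER_CUBIC))
E
```

```text
(no output)
```

View pics/tc.png

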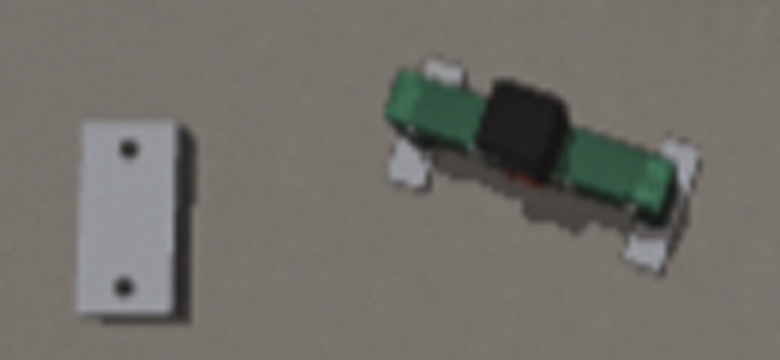

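View pics/sc.png

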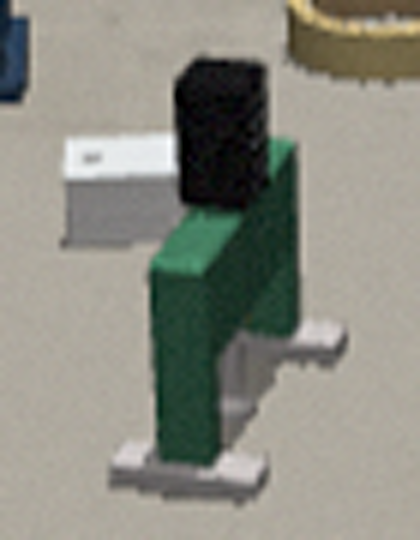

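Top crop: the block's holes are at crop (129,149) and (124,287), so it lies nearly along world x. The gauge is yawed about -18°, with its red pointer (-x face) toward the robot. I'll fit poses to these points.

```bash
cat > m.py <<'E'
from h import *
from scipy.optimize import least_squares
o=lambda l,x0,y0:(np.array(l,float)+.5)/6-.5+[x0,y0]
def fit(model,uv,n,x0):
    M=np.array(model,float)
    def w(p):
        c,s=np.cos(p[2]),np.sin(p[2]); return np.c_[p[0]+c*M[:,0]-s*M[:,1],p[1]+s*M[:,0]+c*M[:,1],M[:,2]]
    r=least_squares(lambda p:np.concatenate([(proj(k,w(p)[i:i+1])-uv[i]).ravel() for i,k in enumerate(n)]),x0,x_scale=[10,10,.1],loss='soft_l1')
    print(r.x.round(3),'yaw deg',np.degrees(r.x[2]).round(1)); print(r.fun.reshape(-1,2).round(1).tolist()); return r.x
if __name__=="__main__":
    print([ray('top',q,z).round(1) for q,z in zip(o([[129,149],[124,287],[524,117]],150,190),[32,32,140])])
    # block
    b=o([[83,122],[178,122],[172,315],[77,313]],150,190); bs=o([[65,178],[68,137],[65,243]],200,120)
    B=[[40,20,32],[40,-20,32],[-40,-20,32],[-40,20,32]]
    fit(B+[[-40,-20,32],[-40,20,32],[-40,-20,0]],[*b,*bs],['top']*4+['side']*3,[500,120,0])
    # gauge: shoe outer corners (top z~6), beam end, grip
    g=o([[467,65],[388,183],[702,148],[660,272]],150,190)
    G=[[28,49,6],[-28,63,6],[28,-63,6],[-28,-63,6]]
    gs=o([[110,468],[265,463],[205,275],[178,205]],200,120); GS=[[-28,-63,6],[28,-63,6],[10,-63,90],[-14,-14,90]]
    fit(G+GS,[*g,*gs],['top']*4+['side']*4,[500,0,-.3])
    fit(G,g,['top']*4,[500,0,-.3]); fit(GS,gs,['side']*4,[500,0,-.3])
E
python3 m.py
```

```text
[array([517.4, 248. ,  32. ]), array([459.4, 248. ,  32. ]), array([515. ,  72.7, 140. ])]
[ 4.88650e+02  2.47473e+02 -1.00000e-03] yaw deg -0.0
[[0.2, 0.1], [0.1, 0.1], [0.0, -0.4], [-0.1, -0.0], [-0.3, -0.6], [-0.5, -0.1], [0.5, 0.1]]
[ 5.14264e+02  7.44440e+01 -3.16000e-01] yaw deg -18.1
[[-1.5, 0.3], [-0.5, -0.6], [0.3, -0.4], [0.6, -0.4], [0.3, 0.1], [-0.8, 3.8], [-0.4, -0.8], [0.0, 0.2]]
[ 5.13666e+02  7.39350e+01 -3.30000e-01] yaw deg -18.9
[[-1.1, 0.3], [-0.3, -0.8], [0.6, 0.2], [0.6, 0.1]]
[ 5.13175e+02  7.69010e+01 -2.81000e-01] yaw deg -16.1
[[0.6, -0.1], [-0.3, 3.2], [0.1, -1.2], [-0.4, -0.2]]
```

```bash
python3 -m pendant '[[[0.52,-0.68,0],[0,0,0.03],1],[[0.52,-0.68,0],[0,0,0.03],1],[[0.52,-0.68,0],[0,0,0.03],1],[[0.52,-0.68,0],[0,0,0.03],1],[[0.52,-0.68,0],[0,0,0.03],1],[[0.52,-0.68,0],[0,0,0.03],1],[[0.52,-0.68,0],[0,0,0.03],1],[[0.52,-0.68,0],[0,0,0.03],1],[[0.52,-0.68,0],[0,0,0.03],1],[[0.52,-0.68,0],[0,0,0.03],1]]'
python3 -m pendant '[[[0.52,-0.68,0],[0,0,0.03],1],[[0.52,-0.68,0],[0,0,0.03],1],[[0.52,-0.68,0],[0,0,0.03],1],[[0.52,-0.68,0],[0,0,0.03],1],[[0.52,-0.68,0],[0,0,0.03],1],[[0.52,-0.68,0],[0,0,0.03],1],[[0.52,-0.68,0],[0,0,0.03],1],[[0.52,-0.68,0],[0,0,0.03],1],[[0.52,-0.68,0],[0,0,0.03],1],[[0,0,0],[0,0,0],1]]'
```

```text
time: 0.93
tool_pos: [355.9, 280.5, 243.5]
tcp_rot: [-3.141, -0.0, 2.788]
contact_force: [0.1, 1.2, 0.1]
grip_width: 91.7
finger_force: 0.0
time: 1.77
tool_pos: [498.0, 94.9, 243.2]
tcp_rot: [-3.141, 0.001, 2.817]
contact_force: [-0.7, -0.7, 0.0]
grip_width: 92.1
finger_force: 0.0
```

```bash
python3 -m pendant '[[[0.27,-0.35,0],[0,0,0],1],[[0.27,-0.35,0],[0,0,0.03],1],[[0,0,0],[0,0,0],1],[[0,0,-0.3],[0,0,0],1],[[0,0,-0.3],[0,0,0],1],[[0,0,-0.3],[0,0,0],1],[[0,0,-0.3],[0,0,0],1],[[0,0,-0.3],[0,0,0],1],[[0,0,-0.3],[0,0,0],1],[[0,0,0],[0,0,0],1]]'
python3 - <<'E'
from h import *
for n in("top","side"):
    c=bot.capture(n); 
    cv2.imwrite(f"pics/{n}1.png",cv2.resize(c[170:270,180:300] if n=="top" else c[90:215,190:290],None,fx=4.0,fy=4.0))
a=cv2.imread("pics/top1.png");b=cv2.imread("pics/side1.png");h=max(len(a),len(b))
p=lambda i:np.pad(i,((0,h-len(i)),(0,0),(0,0)));i=np.hstack([p(a)[:,:390],p(b)[:,:400]]);cv2.imwrite("pics/c1.png",i)
E
```

```text
time: 2.6
tool_pos: [510.9, 77.2, 187.5]
tcp_rot: [-3.141, -0.004, 2.824]
contact_force: [0.0, -1.2, -0.3]
grip_width: 91.9
finger_force: 0.0
```

View pics/c1.png

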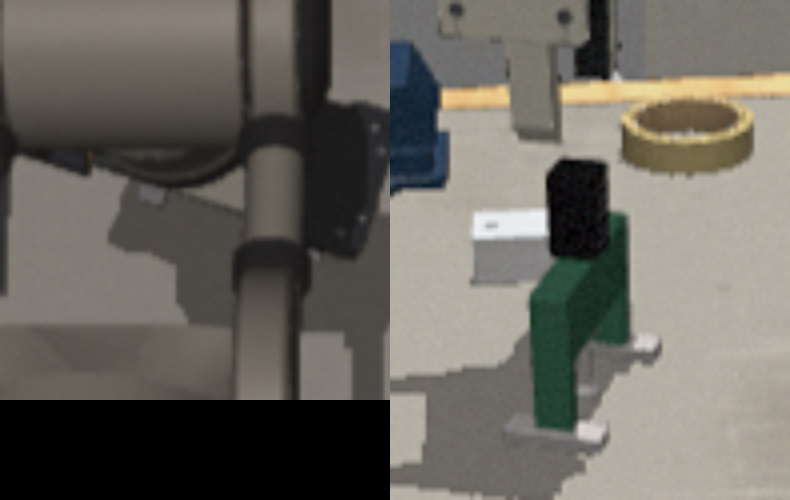

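Side view: near finger around (227,124), in line with the grip and above it; the jaws straddle correctly. Descend and grip.

```bash
python3 -m pendant '[[[0.07,-0.1,0],[0,0,0],1],[[0,0,-0.35],[0,0,0],1],[[0,0,-0.35],[0,0,0],1],[[0,0,-0.35],[0,0,0],1],[[0,0,-0.35],[0,0,0],1],[[0,0,-0.35],[0,0,0],1],[[0,0,-0.35],[0,0,0],1],[[0,0,-0.2],[0,0,0],1],[[0,0,0],[0,0,0],1],[[0,0,0],[0,0,0],1]]'
python3 -m pendant '[[[0,0,0],[0,0,0],0.2],[[0,0,0],[0,0,0],0],[[0,0,0],[0,0,0],-0.2],[[0,0,0],[0,0,0],-0.3],[[0,0,0],[0,0,0],-0.4],[[0,0,0],[0,0,0],-1],[[0,0,0],[0,0,0],-1],[[0,0,0],[0,0,0],-1],[[0,0,0],[0,0,0],-1],[[0,0,0],[0,0,0],-1]]'
```

```text
time: 3.53
tool_pos: [514.5, 73.9, 121.1]
tcp_rot: [3.141, 0.0, 2.824]
contact_force: [0.8, 0.5, -0.2]
grip_width: 91.8
finger_force: 0.0
time: 4.37
tool_pos: [514.2, 74.0, 120.7]
tcp_rot: [3.142, -0.0, 2.824]
contact_force: [-0.1, -0.8, 0.7]
grip_width: 29.7
finger_force: 0.0
```

```bash
python3 -m pendant '[[[0,0,0],[0,0,0],-1],[[0,0,0],[0,0,0],-1],[[0,0,0],[0,0,0],-1],[[0,0,0],[0,0,0],-1],[[0,0,0.1],[0,0,0],-1],[[0,0,0.2],[0,0,0],-1],[[0,0,0.4],[0,0,0],-1],[[0,0,0.4],[0,0,0],-1],[[0,0,0.4],[0,0,0],-1],[[0,0,0.4],[0,0,0],-1]]'
```

```text
time: 5.2
tool_pos: [514.0, 74.1, 178.5]
tcp_rot: [3.142, -0.0, 2.824]
contact_force: [-0.7, -0.2, -3.3]
grip_width: 28.1
finger_force: 29.9
```

```bash
python3 -m pendant '[[[-0.03,0.2,0.1],[0,0,0.18],-1],[[-0.06,0.4,0],[0,0,0.18],-1],[[-0.06,0.4,0],[0,0,0.18],-1],[[-0.06,0.4,0],[0,0,0.18],-1],[[-0.06,0.4,0],[0,0,0.18],-1],[[-0.06,0.4,0],[0,0,0.18],-1],[[-0.06,0.4,0],[0,0,0.18],-1],[[-0.06,0.4,0],[0,0,0.18],-1],[[-0.06,0.4,0],[0,0,0.18],-1],[[-0.06,0.4,0],[0,0,0.18],-1]]'
python3 -m pendant '[[[-0.06,0.4,0],[0,0,0.18],-1],[[-0.06,0.4,0],[0,0,0.18],-1],[[-0.06,0.4,0],[0,0,0.18],-1],[[-0.06,0.4,0],[0,0,0.15],-1],[[-0.04,0.3,0],[0,0,0.15],-1],[[0,0.1,0],[0,0,0],-1],[[0,0,0],[0,0,0],-1],[[0,0,0],[0,0,0],-1],[[0,0,0],[0,0,0],-1],[[0,0,0],[0,0,0],-1]]'
python3 - <<'E'
from h import *
print(bot.get_obs())
a=bot.capture("top")[180:280,110:240];b=bot.capture("side")[90:190,190:290]
cv2.imwrite("pics/c2.png",cv2.resize(np.hstack([a[:, :96],b]),None,fx=4,fy=4,interpolation=cv2.INTER_CUBIC))
E
```

```text
time: 6.03
tool_pos: [496.8, 189.4, 180.7]
tcp_rot: [3.142, -0.0, 3.042]
contact_force: [0.3, 0.4, -3.7]
grip_width: 27.8
finger_force: 29.9
time: 6.87
tool_pos: [488.8, 247.5, 180.8]
tcp_rot: [-3.142, 0.0, 3.14]
contact_force: [0.0, 0.1, -4.2]
grip_width: 27.7
finger_force: 29.9
{'time': 6.8667, 'joint_positions': array([ 3.28820393e-01,  4.40711210e-01,  1.55513521e+00, -9.28858995e-05,
        1.14575019e+00, -1.24009850e+00]), 'dq': array([-0.00319273, -0.00098894, -0.00181781,  0.00090075, -0.00034667,
       -0.00071871]), 'tau': array([ 1.74452676e-01, -4.85429692e+01, -2.40300035e+01, -3.71978767e-04,
        9.03255749e-02,  7.60594521e-04]), 'tool_pos': array([488.8496387 , 247.49711711, 180.75419936]), 'tcp_rot': array([-3.14151133e+00,  2.37320661e-05,  3.13975352e+00]), 'contact_force': array([ 1.91800189e-03,  1.01684680e-01, -4.16045601e+00]), 'moment': array([0.00257409, 0.02881246, 0.02644448]), 'finger_force': 29.887695014476776, 'grip_width': 27.717035801244705}
```

View pics/c2.png

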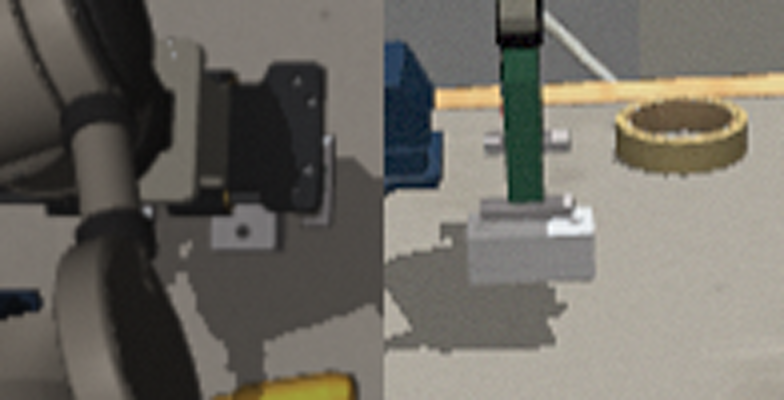

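Shoe and block in the side picture ((226,142) and (227,157)) match the predicted projections within a pixel. Lowering.

```bash
python3 -m pendant '[[[0,0,-0.2],[0,0,0],-1],[[0,0,-0.25],[0,0,0],-1],[[0,0,-0.25],[0,0,0],-1],[[0,0,-0.25],[0,0,0],-1],[[0,0,-0.25],[0,0,0],-1],[[0,0,-0.25],[0,0,0],-1],[[0,0,-0.2],[0,0,0],-1],[[0,0,-0.15],[0,0,0],-1],[[0,0,-0.1],[0,0,0],-1],[[0,0,0],[0,0,0],-1]]'
python3 -m pendant '[[[0,0,-0.03],[0,0,0],-1],[[0,0,0],[0,0,0],-1],[[0,0,-0.03],[0,0,0],-1],[[0,0,0],[0,0,0],-1],[[0,0,0],[0,0,0],-1],[[0,0,0],[0,0,0],-1],[[0,0,0],[0,0,0],-1],[[0,0,0],[0,0,0],-1],[[0,0,0],[0,0,0],-1],[[0,0,0],[0,0,0],-1]]'
```

```text
time: 7.8
tool_pos: [488.5, 248.0, 123.1]
tcp_rot: [-3.141, -0.001, 3.141]
contact_force: [-0.4, -0.5, -1.8]
grip_width: 28.1
finger_force: 29.9
time: 8.63
tool_pos: [488.8, 248.1, 122.0]
tcp_rot: [3.141, 0.0, 3.141]
contact_force: [0.2, 0.4, -3.1]
grip_width: 27.9
finger_force: 29.9
```

```bash
python3 -m pendant '[[[0,0,-0.03],[0,0,0],-1],[[0,0,0],[0,0,0],-1],[[0,0,-0.02],[0,0,0],-1],[[0,0,0],[0,0,0],-1],[[0,0,0],[0,0,0],-1],[[0,0,0],[0,0,0],-1],[[0,0,0],[0,0,0],-1],[[0,0,0],[0,0,0],-1],[[0,0,0],[0,0,0],-1],[[0,0,0],[0,0,0],-1]]'
```

```text
time: 9.47
tool_pos: [488.8, 248.0, 120.6]
tcp_rot: [3.141, 0.0, 3.141]
contact_force: [0.5, -0.7, 2.0]
grip_width: 27.9
finger_force: 29.9
```

The force changed sign, so the shoes are on the bench. Release in steps (the opening ends as far as it goes), then rise.

```bash
python3 -m pendant '[[[0,0,0],[0,0,0],-0.3],[[0,0,0],[0,0,0],-0.2],[[0,0,0],[0,0,0],0],[[0,0,0],[0,0,0],0.3],[[0,0,0],[0,0,0],0.6],[[0,0,0],[0,0,0],1],[[0,0,0],[0,0,0],1],[[0,0,0],[0,0,0],1],[[0,0,0],[0,0,0],1],[[0,0,0],[0,0,0],1]]'
python3 -m pendant '[[[0,0,0.2],[0,0,0],1],[[0,0,0.4],[0,0,0],1],[[0,0,0.5],[0,0,0],1],[[0,0,0.5],[0,0,0],1],[[0,0,0.5],[0,0,0],1],[[0,0,0.5],[0,0,0],1],[[0,0,0.5],[0,0,0],1],[[0,0,0.5],[0,0,0],1],[[0,0,0.3],[0,0,0],1],[[0,0,0],[0,0,0],1]]'
python3 -m pendant '[[[0,-0.9,0],[0,0,0],1],[[0,-0.9,0],[0,0,0],1],[[0,-0.9,0],[0,0,0],1],[[0,-0.9,0],[0,0,0],1],[[0,-0.9,0],[0,0,0],1],[[0,-0.9,0],[0,0,0],1],[[0,-0.9,0],[0,0,0],1],[[0,-0.9,0],[0,0,0],1],[[0,-0.9,0],[0,0,0],1],[[0,0,0],[0,0,0],1]]'
python3 - <<'E'
from h import *
a=bot.capture("top")[180:280,110:210];b=bot.capture("side")[90:190,190:290]
cv2.imwrite("pics/c3.png",cv2.resize(np.hstack([a,b]),None,fx=4,fy=4,interpolation=cv2.INTER_CUBIC))
g=[[0,0,140],[28,63,6],[-28,63,6],[28,-63,6],[-28,-63,6],[40,20,32],[-40,-20,32]]
for n,o,dx in(("top",(110,180),0),("side",(190,90),400)): print(n,((proj(n,np.array(g)+[488.8,248,0])-o)*4+[dx,0]).round().tolist())
E
```

```text
time: 10.3
tool_pos: [488.7, 248.0, 120.4]
tcp_rot: [3.141, 0.0, 3.141]
contact_force: [0.8, 0.4, -0.7]
grip_width: 85.4
finger_force: 0.0
time: 11.13
tool_pos: [489.6, 248.4, 239.8]
tcp_rot: [3.14, 0.004, 3.141]
contact_force: [0.5, -0.1, -0.2]
grip_width: 91.8
finger_force: 0.0
time: 11.97
tool_pos: [488.4, 1.3, 236.6]
tcp_rot: [-3.14, -0.001, 3.137]
contact_force: [0.9, -0.7, 0.3]
grip_width: 91.9
finger_force: 0.0
top [[197.0, 164.0], [157.0, 144.0], [153.0, 231.0], [351.0, 143.0], [349.0, 230.0], [214.0, 120.0], [272.0, 247.0]]
side [[536.0, 56.0], [587.0, 215.0], [503.0, 218.0], [593.0, 297.0], [502.0, 301.0], [606.0, 204.0], [481.0, 234.0]]
```

View pics/c3.png

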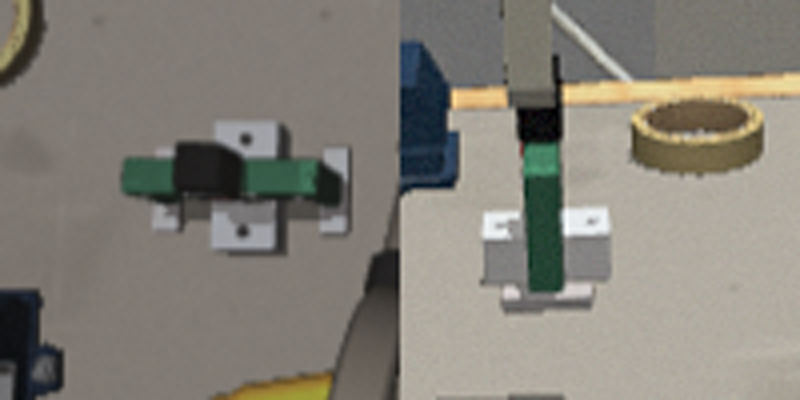

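The gauge stands upright astride the block. Its shoe corners at crop (153,231) and (349,232) and block corners at (214,121) and (276,250) match the predicted positions, and the robot is clear.

```bash
python3 -c "
from plant import bot
print(bot.close_job())"
```

```text
the job is handed in; nothing more can be done
None
```

The gauge was lowered, not dropped, astride the aluminium block, released with the arm clear, and the job handed in at about 12 s; the final pictures match the planned position to within about 1 mm, but I had no direct foot reading and the hand-in returned no verdict.

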